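Set out the parts for a ship-in-a-bottle build

TASK

Set out the parts for tonight's build: lay the grey sea base flat on the blue pad, centred and along its oval outline, stand the brass wheel hub-up in the middle of the round green pad, and lay the cedar mast blank in the two notches of its wooden cradle, about evenly over both ends. In the grey tray, lay the pale deck panel flat along the tray, close to the brass stop, and then shingle the red panel over it in line, so that it covers about a third of the pale panel and its other end rests on the tray. Do not shift or tip the glass bottle.

Things in the scene. Friction and masses are not known exactly. Their poses are not given: they have to be found in the camera images.
- sea_base: Loose sea base of hardened grey clay with white wave crests: a flat oval (straight sides, round ends) 80 mm long along its x, 48 mm wide along its y, 16 mm thick, about 100 g. Origin: centre of the underside, z up. Grip it across the width.
- ship_wheel: Loose brass miniature ship's wheel lying flat: rim 48 mm and spoke handles 60 mm across, 8 mm thick, with a round axle stub 12 mm in diameter standing up in its middle to 26 mm above the desk, about 60 g. Origin: centre of the underside, z up along the stub. Grip it by the stub.
- mast_blank: Loose cedar mast blank, a square orange-brown stick 120 mm long along its x, 12 mm by 12 mm, about 30 g, lying on the desk. Origin: middle of the underside.
- pale_panel: Loose pale (cream wood) deck panel, 66 mm long along its x, 40 mm wide along its y, 8 mm thick, about 18 g, lying flat. Origin: centre of the underside, z up.
- red_panel: Loose red deck panel of the same size: 66 mm long along its x, 40 mm wide along its y, 8 mm thick, about 18 g, lying flat. Origin: centre of the underside, z up.
- sea_pad: Fixed blue oval pad with a white oval outline, 104 mm long along its x, 72 mm wide along its y, top 4 mm above the desk. Place for the sea base. Origin: centre of the underside.
- wheel_pad: Fixed round green felt-covered pad with a brass ring outline, 84 mm in diameter, top 4 mm above the desk. Place for the wheel. Origin: centre of the underside.
- mast_cradle: Fixed light-wood cradle: base plate 120 mm (x) by 60 mm (y), 6 mm thick, with two saddles 12 mm thick at x = -38 and +38 mm (64 mm gap between them for the fingers). Their notches run along x: flat floor 18 mm above the desk, about 19 mm wide, flanks flaring to 33 mm height. The mast lies along x in both notches, middle over middle. Origin: centre of the underside.
- fan_tray: Fixed grey slab 160 mm (x) by 90 mm (y), floor 8 mm above the desk, no side walls; brass stop bar across its -x end (x = -80 to -72 mm, 10 mm above the floor). Painted outlines: cream for the pale panel (centred at x = -35 mm), then red for the uncovered part of the red panel (itself centred at x = +9 mm). Panels lie lengthwise along x at y = 0. Origin: centre of the underside.
- bottle: Upright bulbous clear glass bottle with a cork, loose, 96 mm in diameter and 192 mm tall, about 500 g, on the right of the desk (-y side). To be left alone. Origin: centre of the underside.
Not all that is in view belongs to the job. Several things look just like the mast_blank: the one meant starts farthest to the robot's left.

How it is judged (in metres and radians):
At the end, for the whole second after the job is handed in: At rest and released: base and wheel flat on their pads within 12 mm (base 0.25 rad); mast down in both notches (15 mm along, 0.15 rad); pale panel flat, centre 22-45 mm stopward; red leaning on it, centres 33-56 mm apart; both panels 12 mm of the centre line, 0.25 rad (x of sea_base in the frame of sea_pad between -0.012 and 0.012 m and y of sea_base in the frame of sea_pad between -0.012 and 0.012 m and z of sea_base in the frame of sea_pad between 0 and 0.008 m and angle between the x axis of sea_base and the x axis of sea_pad, either way round below 0.25 rad and angle between each of sea_base, ship_wheel's own z axis and vertical below 0.12 rad and horizontal distance between ship_wheel and wheel_pad below 0.012 m and z of ship_wheel in the frame of wheel_pad between 0 and 0.008 m and x of mast_blank in the frame of mast_cradle between -0.015 and 0.015 m and y of mast_blank in the frame of mast_cradle between -0.01 and 0.01 m and z of mast_blank in the frame of mast_cradle between 0.012 and 0.024 m and angle between the x axis of mast_blank and the x axis of mast_cradle, either way round below 0.15 rad and x of pale_panel in the frame of fan_tray between -0.045 and -0.022 m and y of pale_panel in the frame of fan_tray between -0.012 and 0.012 m and z of pale_panel in the frame of fan_tray between 0.004 and 0.012 m and angle between the x axis of pale_panel and the x axis of fan_tray, either way round below 0.25 rad and angle between pale_panel's own z axis and vertical below 0.05 rad and x of red_panel in the frame of fan_tray between -0.008 and 0.03 m and y of red_panel in the frame of fan_tray between -0.012 and 0.012 m and horizontal distance between pale_panel and red_panel between 0.033 and 0.056 m and angle between the x axis of red_panel and the x axis of fan_tray, either way round below 0.36 rad and angle between red_panel's own z axis and vertical between 0.06 and 0.3 rad and linear speed of each of sea_base, ship_wheel, mast_blank, pale_panel, red_panel below 0.02 m/s); the robot touches nothing.
It fails at once if the bottle is shifted by more than 20 mm or tipped (distance of bottle from where it was at the start of the episode above 0.02 m or angle between bottle's own z axis and vertical above 0.2 rad).
It also fails if it takes over 112 s, if anything falls off the work surface, if the arm or the gripper's body presses on something with over 40 N, if the wrist force passes 120 N, or if a joint passes its speed limit or range.

ROBOT

A 6-joint arm with a two-finger parallel gripper is mounted at the origin on the work surface. World frame = base frame: x ahead of the robot, y to its left, z up, the work surface at z = 0. Lengths are in mm, angles in rad, forces in N, time in s.
With the tool pointing down it reaches from about 400 to 825 mm from the base axis. Payload 7 kg.
Tool frame: the origin (TCP) lies at the very end of the fingers, on their centre line; the grasp point (between the pads) lies 19 mm behind it; z points along the fingers, y is the line along which they close (so a half turn about z gives the same grasp; the last joint's range is limited). The gripper opens to 88 mm and grips with 3 to 60 N. Pads are 19 mm wide; open, the fingers measure 130 mm over their backs; the gripper's body (78 mm by 193 mm) begins 47 mm behind the grasp point.
Start: joints at [1.563, 0.359, 0.012, 0, -1.224, -0.288], TCP at [196.775, 645.658, 226.561] pointing down, gripper open.
Joint ranges: [-3.07, 3.07], [-1.43, 2.12], [-1.02, 1.25], [-3.03, 1.67], [-3.05, -0], [-3.03, 3.03]. Speed limits (rad/s): [2.39, 2.39, 3.01, 3.14, 3.14, 3.14].

INTERFACE

Orientations are given as a unit quaternion [x, y, z, w].
In Python, from plant import bot gives the robot as it stands. Calls block until the motion is done:
- bot.move_ptp(position, orientation): joint-space move of the TCP to a pose.
- bot.line_to(position, velocity=150, ori=None): straight line of the TCP; ori=None keeps the orientation; velocity is the mean speed in mm/s.
- bot.move_joints(angles): joint-space move.
- bot.move_gripper(opening, force=None): finger opening in mm; force is the grip in N (None keeps the last); returns when the fingers have stopped.
- bot.pause(seconds).
- bot.solve_ik(position, orientation): joint angles nearest the present ones, or None.
- bot.read_state(): the state.
- bot.camera(name): name is "scene" or "top"; returns the picture (420x560x3 uint8, red, green, blue); there is no depth.
- bot.get_calibration(name): a dict with "fx", "fy", "cx", "cy" (pixels), "view" (4x4, takes a point from world to camera coordinates). Camera axes: x right, y up, looking along -z (the intrinsics and any distortion apply to the point x, -y, -z); pixel columns grow to the right and rows downward; lengths in mm; the calibration is good to about 2 mm. A picture is of the moment at which its call begins. get_calibration takes no time and is no camera call.
A pose or a line that the arm cannot do raises bot.Unreachable and nothing moves.
- bot.close_job(): hands the job in; it is judged then, once.
The state is a dict: "t": time; "joint_pos": joint angles; "qvel": joint speeds; "tau": joint torques, N m; "tcp_pos": TCP position; "eef_rot": TCP orientation; "contact_force": force on the tool from outside, world axes, zero at the start; "moment": the same for the moment, N m; "width": finger opening in mm; "finger_force": force on a finger pad.
Only numpy, scipy, OpenCV 4.12 (cv2) and the standard library are available. Lean on these libraries where they do the work, as an engineer would, in place of code of your own. Each camera call takes 0.05 s, during which the arm holds its last target. There are 200 camera calls.

## Working session

There is one attempt and no reset: what is moved stays moved. The work goes in short steps, each a Python script; the robot and the scene stay as the last script left them, time stands still between calls to the robot, and variables do not carry over. Pictures are saved under pics/ and viewed, at most 14 in all, crops included, and the job is handed in when it is done.

```bash
mkdir -p pics; ls
python3 - <<'E'
from plant import bot
import cv2
for n in("top","scene"):
    im=bot.camera(n); cv2.imwrite(f"pics/{n}0.png",im[:,:,::-1]); c=bot.get_calibration(n); print(n,c)
s=bot.read_state(); print(s["t"],s["eef_rot"],s["width"])
E
```

```text
pics
top {'fx': 419.61341670120424, 'fy': 419.61341670120424, 'cx': 287.1933888194642, 'cy': 209.31452173137632, 'view': array([[ 1.81936547e-02, -9.99625440e-01, -2.04443389e-02,
        -9.98391301e+01],
       [ 9.85331856e-01,  1.44559335e-02,  1.70035758e-01,
        -4.20109789e+02],
       [-1.69676527e-01, -2.32380303e-02,  9.85225796e-01,
        -1.34725672e+03],
       [ 0.00000000e+00,  0.00000000e+00,  0.00000000e+00,
         1.00000000e+00]])}
scene {'fx': 515.9513694899863, 'fy': 515.9513694899863, 'cx': 275.6474717336417, 'cy': 210.69542094321395, 'view': array([[ 2.53914331e-01,  9.67189572e-01, -8.47614632e-03,
         3.75386157e+00],
       [-7.63951246e-01,  2.05917893e-01,  6.11536029e-01,
         3.12552277e+02],
       [ 5.93216660e-01, -1.48802399e-01,  7.91171182e-01,
        -1.59501310e+03],
       [ 0.00000000e+00,  0.00000000e+00,  0.00000000e+00,
         1.00000000e+00]])}
0.1 [ 9.89072979e-01 -1.47424849e-01 -5.39984355e-05  7.43294169e-04] 87.78605130120962
```

View pics/top0.png

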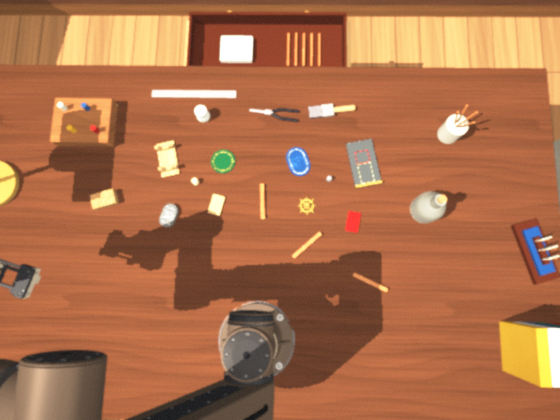

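View pics/scene0.png

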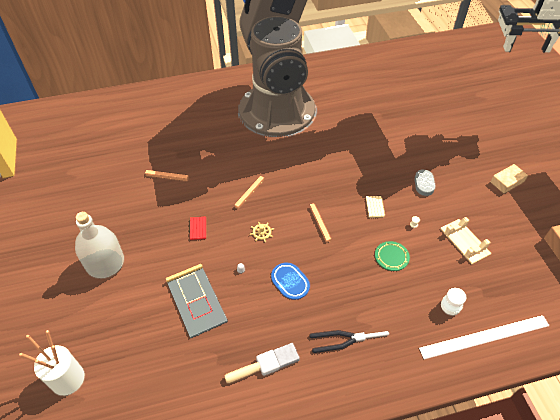

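Top view: the sea base is at (169,214), pale panel (216,204), wheel (307,206) and red panel (353,222). The fixed places are the cradle (167,159), green pad (223,161), blue pad (298,161) and tray (364,163). The bottle is at (430,207).

There are three mast candidates: (262,201), (307,245) and (370,283). The first has the largest +y (image left), so it fits "farthest to the robot's left". I'll confirm it in a crop.

Run:
```python
import cv2,numpy as np
t=cv2.imread("pics/top0.png"); s=cv2.imread("pics/scene0.png")
cv2.imwrite("pics/tc.png",cv2.resize(t[130:300,80:400],None,fx=2.5,fy=2.5,interpolation=cv2.INTER_CUBIC))
cv2.imwrite("pics/sc.png",cv2.resize(s[155:345,135:500],None,fx=2.19,fy=2.19,interpolation=cv2.INTER_CUBIC))
h=cv2.cvtColor(t,cv2.COLOR_BGR2HSV); g=cv2.cvtColor(s,cv2.COLOR_BGR2HSV)
for n,p in dict(base=(169,214),pale=(216,204),mast=(262,201),m2=(307,245),m3=(370,283),red=(353,222),blue=(292,158),green=(215,161),tray=(355,150),crad=(167,159),desk=(240,240),desk2=(240,190),shadow=(260,260),wheel=(307,206)).items(): print(n,h[p[1],p[0]])
for n,p in dict(base=(425,184),pale=(375,206),mast=(320,222),red=(198,228),tray=(205,320),crad=(465,241),desk=(340,230),wheel=(261,231)).items(): print("s",n,g[p[1],p[0]])
```

```text
base [ 25  11 245]
pale [ 30  34 255]
mast [ 24 113 255]
m2 [ 23 115 255]
m3 [ 12 155 227]
red [  1 196 255]
blue [106 179 237]
green [ 69 158 170]
tray [ 14  23 169]
crad [ 29  55 255]
desk [  9 158 191]
desk2 [ 10 159 189]
shadow [ 10 162 197]
wheel [ 25 144 253]
s base [ 30   7 249]
s pale [ 30   4 255]
s mast [ 26  79 255]
s red [  1 168 255]
s tray [ 54  15 171]
s crad [ 30  23 255]
s desk [ 10 142 169]
s wheel [ 18 140 149]
```

View pics/tc.png

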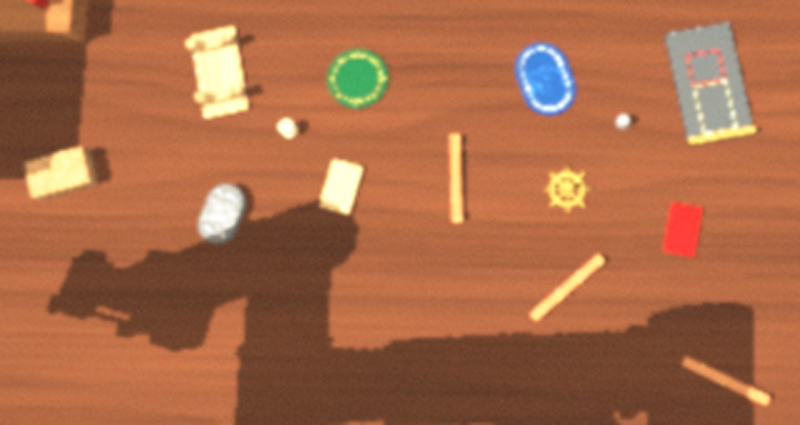

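View pics/sc.png

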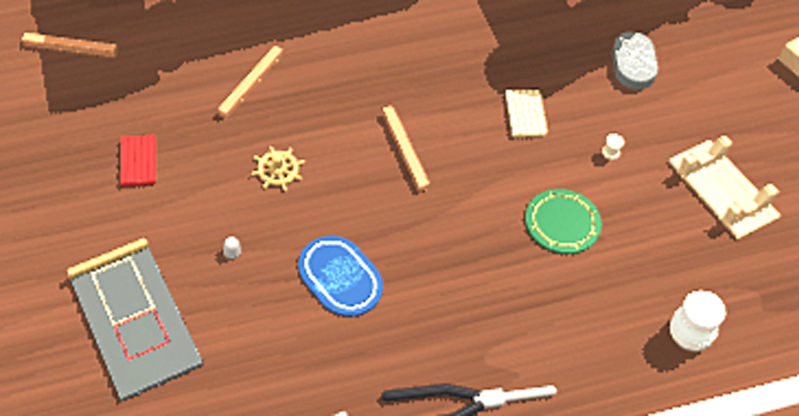

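The crops confirm three similar sticks, at crop (456,178), (567,287) and (726,381). The leftmost, top pixel (262,201), is a plain square stick and is the mast meant. The tray's brass stop is at its near end, crop (722,134).

```bash
cat > h.py <<'E'
import cv2,numpy as np
from plant import bot
def ray(n,uv):
    c=bot.get_calibration(n);V=c["view"];R=V[:3,:3];o=-R.T@V[:3,3]
    return o,R.T@np.array([(uv[0]-c["cx"])/c["fx"],-(uv[1]-c["cy"])/c["fy"],-1.])
def cast(n,uv,z):
    o,d=ray(n,uv);return (o+d*(z-o[2])/d[2])[:2]
def nondesk(im):
    H,S,V=cv2.split(cv2.cvtColor(im,cv2.COLOR_RGB2HSV))
    return (((S<118)|(H<5)|(H>18))&(V>105)).astype(np.uint8)
def blob(im,p,m=None):
    m=nondesk(im) if m is None else m
    k,L,st,_=cv2.connectedComponentsWithStats(m,connectivity=4)
    w=L[p[1]-4:p[1]+5,p[0]-4:p[0]+5];w=w[w>0]
    return (L==np.bincount(w).argmax()).astype(np.uint8)
def meas(n,im,p,z,m=None):
    """outline cast on plane z -> min-area rectangle: centre, long side, short side, yaw of long side, area centroid"""
    b=blob(im,p,m);c=max(cv2.findContours(b,0,1)[0],key=cv2.contourArea)[:,0]
    P=np.array([cast(n,q,z) for q in c],np.float32)
    (cx,cy),(w,h),_=r=cv2.minAreaRect(P);B=cv2.boxPoints(r)
    e=max((B[1]-B[0],B[2]-B[1]),key=np.linalg.norm)
    M=cv2.moments(b,True);g=cast(n,(M["m10"]/M["m00"],M["m01"]/M["m00"]),z)
    a=np.arctan2(e[1],e[0]);a=(a+np.pi/2)%np.pi-np.pi/2
    return np.round([cx,cy,max(w,h),min(w,h),a,*g],2)
E
cat > m.py <<'E'
from h import *
np.set_printoptions(suppress=True)
I={n:cv2.imread(f"pics/{n}0.png")[:,:,::-1].copy() for n in("top","scene")}
T=dict(base=((169,214),(425,184),8),pale=((216,204),(375,206),4),mast=((262,201),(320,222),6),red=((353,222),(198,228),4),wheel=((307,206),(261,231),4),
 blue=((292,158),(291,281),2),green=((215,161),(392,256),2),tray=((355,150),(210,320),4),crad=((167,159),(465,241),8))
for k,(a,b,z) in T.items():
    for n,p in(("top",a),("scene",b)): print(k,n,meas(n,I[n],p,z))
E
python3 m.py
```

```text
base top [400.92 308.17  85.05  58.79  -0.26 402.   308.48]
base scene [391.93 313.4   83.08  50.8   -0.29 393.31 312.86]
pale top [441.67 149.48  68.6   44.81  -0.25 442.64 148.89]
pale scene [438.01 151.3   71.09  42.54  -0.23 438.27 150.83]
mast top [454.35  -6.45 117.28  10.52   0.06 453.91  -6.53]
mast scene [446.76  -4.64 119.    11.01   0.06 449.22  -4.49]
red top [ 389.36 -311.63   69.02   42.88   -0.16  389.31 -311.88]
red scene [ 385.   -311.26   71.99   38.78   -0.17  385.49 -311.38]
wheel top [ 441.1  -155.34   51.39   47.17    0.01  442.29 -155.8 ]
wheel scene [ 438.64 -156.43   57.28   56.64   -0.35  437.93 -155.31]
blue top [ 597.05 -124.9   111.18   80.74    0.34  596.29 -125.  ]
blue scene [ 592.21 -123.87  106.45   73.99    0.37  593.16 -124.04]
green top [595.31 134.39  86.3   83.33   0.8  593.96 133.83]
green scene [589.92 135.43  85.03  84.13   1.31 590.24 135.5 ]
tray top [ 594.27 -349.19  162.17   95.54    0.2   593.29 -349.38]
tray scene [ 584.9  -348.64  169.86   91.88    0.2   589.69 -348.59]
crad top [597.82 328.39 123.93  68.76   0.24 598.01 326.43]
crad scene [597.06 333.5  121.29  84.09   0.23 599.36 328.64]
```

Run:
```python
from h import *
t=cv2.imread("pics/top0.png"); s=cv2.imread("pics/scene0.png")
a=cv2.resize(t[132:187,142:192],None,fx=8,fy=8,interpolation=cv2.INTER_CUBIC);b=cv2.resize(s[210:265,440:490],None,fx=8,fy=8,interpolation=cv2.INTER_CUBIC)
cv2.imwrite("pics/cr.png",np.hstack([a,b]))
for n in("top","scene"): print(ray(n,(0,0))[0])
```

```text
[ 187.16615478 -125.03624762 1396.74461729]
[1184.0098891  -305.33257912 1070.82324374]
```

View pics/cr.png

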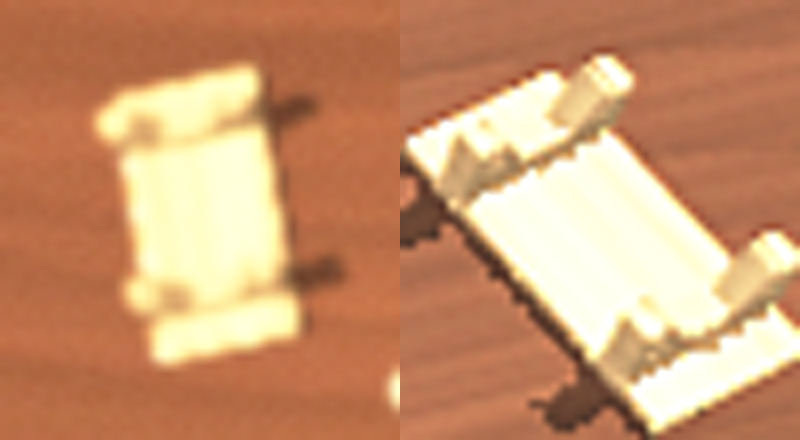

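Enlarged cradle: the scene plate corners are at about (441,227.5), (458.5,219), (490,254.4) and (471,264). In the top view the plate diagonal runs from (161.4,177) to (174,140.3).

```bash
python3 - <<'E'
from h import *
np.set_printoptions(suppress=True,precision=2)
for p in [(441,227.5),(490,254.4),(458.5,219),(471.25,263.75),(465.2,241.2)]: print("s",cast("scene",p,5))
for p in [(161.4,177.25),(179.25,173.25),(174.4,140.3),(167.8,158.75)]: print("t",cast("top",p,6))
I={n:cv2.imread(f"pics/{n}0.png")[:,:,::-1].copy() for n in("top","scene")}
# cream outline / red outline / brass bar on tray
for n,p in(("top",(364,163)),("scene",(200,300))):
    im=I[n];H,S,V=cv2.split(cv2.cvtColor(im,cv2.COLOR_RGB2HSV))
    b=blob(im,(355,150) if n=="top" else (210,320)); 
    b=cv2.morphologyEx(b,cv2.MORPH_CLOSE,np.ones((9,9)))
    b=cv2.erode(b,np.ones((5,5)))
    for nm,m in(("red",((H<8)|(H>172))&(S>70)),("brass/cream",(H>14)&(H<34)&(S>40)&(V>170))):
        k,L,st,c=cv2.connectedComponentsWithStats((m&(b>0)).astype(np.uint8),connectivity=8)
        for i in range(1,k):
            if st[i,4]>8: print(n,nm,st[i],[cast(n,q,8) for q in [c[i]]])
# sea base rim wheel hub: bottle
E
python3 - <<'E'
import sys;sys.path.insert(0,'.')
from h import *
from scipy.spatial.transform import Rotation as R
# down orientation with yaw: closing axis (tool y) along world angle a
s=bot.read_state();M=R.from_quat(s["eef_rot"]).as_matrix();print(M.round(3),s["tcp_pos"])
E
```

```text
s [546.25 286.72]
s [651.39 366.  ]
s [533.22 341.91]
s [663.82 309.22]
s [600.34 326.07]
t [531.96 341.4 ]
t [546.87 280.7 ]
t [664.76 305.03]
t [597.95 323.7 ]
top red [354 149  17  15  62] [array([ 620.42, -342.26])]
top brass/cream [357 164   4  12  24] [array([ 569.26, -332.19])]
top brass/cream [357 178   6   7  17] [array([ 523.77, -337.05])]
top brass/cream [364 180  15   4  28] [array([ 526.97, -372.98])]
scene red [187 296  26  24  85] [array([ 617.51, -343.69])]
scene brass/cream [178 276   6   7  10] [array([ 525.52, -375.81])]
scene brass/cream [199 282   4   8  10] [array([ 555.35, -332.99])]
scene brass/cream [180 288   5   9  11] [array([ 561.29, -376.31])]
[[ 0.957 -0.292 -0.   ]
 [-0.292 -0.957 -0.001]
 [ 0.     0.001 -1.   ]] [196.65585496 645.26259569 225.71209662]
```

```bash
cat >> h.py <<'E'
from scipy.spatial.transform import Rotation as R
def quat(a,tilt=0):
    """tool down, closing axis at world angle a+90deg (a = yaw of the part's long axis), +tilt lowers the +a end; half turn nearest current joints"""
    out=[]
    for k in(0,np.pi):
        out.append((R.from_rotvec(tilt*np.array([-np.sin(a),np.cos(a),0]))*R.from_euler("z",a+k)*R.from_euler("x",np.pi)).as_quat())
    return out
def pose(p,a,tilt=0):
    j=np.array(bot.read_state()["joint_pos"]);c=[]
    for q in quat(a,tilt):
        s=bot.solve_ik(list(p),list(q))
        if s is not None:c.append((abs(s[5]),q))   # wrist nearest mid range
    return list(min(c,key=lambda x:x[0])[1])
def st(m):
    s=bot.read_state();print(m,"t%.1f"%s["t"],"w%.1f"%s["width"],"ff",np.round(s["finger_force"],1),"F",np.round(s["contact_force"],1),"tcp",np.round(s["tcp_pos"],1))
HZ=140
def pick(x,y,a,z,opening,force=20):
    bot.move_gripper(opening)
    q=pose((x,y,HZ),a);bot.move_ptp([x,y,HZ],q)
    bot.line_to([x,y,z+25],250);bot.line_to([x,y,z],60);st("down")
    bot.move_gripper(0,force);st("grip");bot.line_to([x,y,HZ],200);st("lift")
def place(x,y,a,z,opening,tilt=0):
    q=pose((x,y,HZ),a,tilt);bot.move_ptp([x,y,HZ],q)
    bot.line_to([x,y,z+25],250);bot.line_to([x,y,z],50);bot.pause(.2);st("at")
    bot.move_gripper(opening);bot.pause(.2);bot.line_to([x,y,HZ],200);st("up")
E
python3 - <<'E'
from h import *
print("bottle",cast("top",(428,207),90),cast("scene",(100,258),30))
pick(400,310.5,-.275,3,75);
place(594.7,-124.5,.355,7.8,70)
pick(439.7,-155.7,0,11,40,25); place(592.3,134.9,0,15.6,40)
E
```

```text
bottle [ 426.08478338 -536.53890394] [ 432.54525833 -551.05794721]
down t3.3 w75.1 ff 0.0 F [0.1 1.2 0.5] tcp [400.  310.4   2.8]
grip t3.8 w48.0 ff 20.0 F [-0.9 -0.8  3.2] tcp [399.9 310.3   3.1]
lift t4.7 w47.8 ff 20.0 F [-1.1 -1.1 -1.8] tcp [399.4 309.9 139. ]
at t7.8 w47.7 ff 20.0 F [ 0.8  0.2 -0.9] tcp [ 594.7 -124.5    7.7]
up t9.5 w70.1 ff 0.0 F [-0.1  0.3 -0.5] tcp [ 593.9 -124.4  138.9]
down t13.7 w40.1 ff 0.0 F [ 0.5 -0.3  0.1] tcp [ 439.7 -155.7   11. ]
grip t14.3 w11.2 ff 25.0 F [-0.7 -0.2  2.4] tcp [ 439.8 -155.7   11.1]
lift t15.1 w11.1 ff 25.0 F [-0.3  0.7 -0.5] tcp [ 438.9 -155.6  139. ]
at t17.7 w11.1 ff 25.0 F [-0.8  0.2 -0.6] tcp [592.3 134.9  15.5]
up t19.4 w40.0 ff 0.0 F [ 0.5 -0.7  0.4] tcp [591.5 134.7 139. ]
```

Run:
```python
from h import *
pick(450.7,-5.5,.06,2,45); place(599,325,.21,20.8,34)
pick(440,150.3,-.24,1.5,62)
c,s=np.cos(.2),np.sin(.2)
place(592.5-35*c,-349-35*s,.2,10.2,58)
q=pose((420,0,300),0);bot.move_ptp([420,0,300],q)
t=bot.camera("top");s=bot.camera("scene")
cv2.imwrite("pics/top1.png",t[:,:,::-1]);cv2.imwrite("pics/scene1.png",s[:,:,::-1])
cv2.imwrite("pics/sc1.png",cv2.resize(s[190:345,140:500,::-1],None,fx=2.2,fy=2.2,interpolation=cv2.INTER_CUBIC))
cv2.imwrite("pics/tc1.png",cv2.resize(t[130:250,140:400,::-1],None,fx=3,fy=3,interpolation=cv2.INTER_CUBIC))
```

```text
down t21.8 w45.1 ff 0.0 F [-0.3  0.5 -0. ] tcp [450.9  -5.5   2.2]
grip t22.4 w12.0 ff 20.0 F [-0.6 -0.5  1.4] tcp [450.8  -5.5   2.1]
lift t23.3 w11.7 ff 20.0 F [-0.3 -0.2 -0.2] tcp [449.9  -5.7 139. ]
at t26.0 w11.7 ff 20.0 F [-1.5 -0.4 -0.9] tcp [599.  325.   20.7]
up t27.6 w34.2 ff 0.0 F [ 0.1 -0.1 -0.6] tcp [598.3 324.6 138.9]
down t30.4 w61.9 ff 0.0 F [-0.1  0.3 -0.8] tcp [440.  150.3   1.5]
grip t30.9 w39.5 ff 20.0 F [-0.3  0.3  2.6] tcp [440.1 150.4   1.7]
lift t31.7 w39.6 ff 20.0 F [ 0.4 -0.6 -0.5] tcp [439.3 149.9 139. ]
at t35.0 w39.8 ff 20.0 F [ 0.4 -0.1  0.4] tcp [ 558.1 -356.    10.1]
up t36.6 w58.2 ff 0.0 F [-0.5 -0.2 -0.7] tcp [ 557.4 -355.5  138.8]
```

View pics/sc1.png

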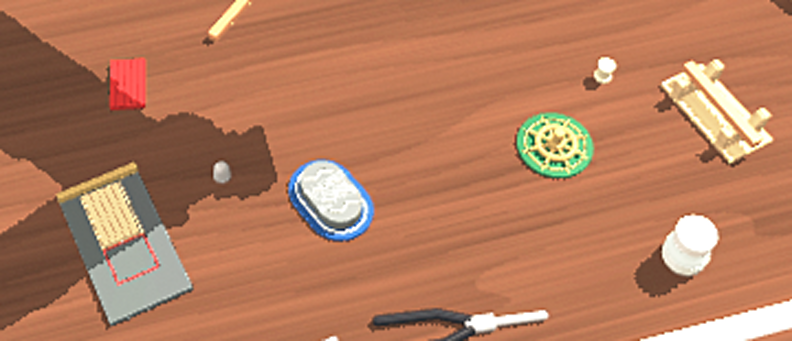

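View pics/tc1.png

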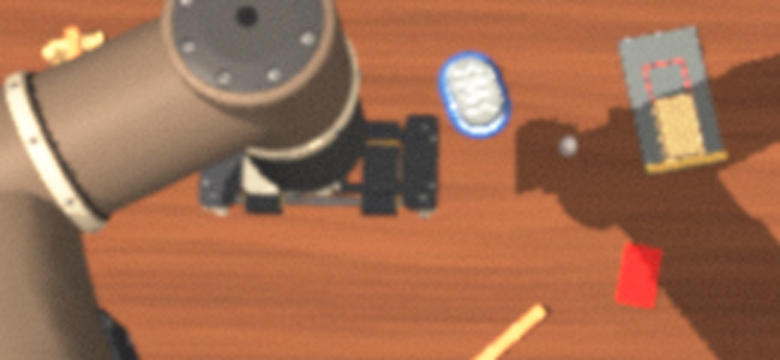

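The base, wheel, mast and pale panel all look well placed: base at crop (332,197), wheel (556,145), mast (725,100), pale (110,213). Now the red panel.

Run:
```python
from h import *
np.set_printoptions(suppress=True)
pick(387.2,-311.5,-.165,1.5,62)
c,s=np.cos(.2),np.sin(.2)
place(592.5+9*c,-349+9*s,.2,17.2,56,tilt=.18)
q=pose((420,250,300),0);bot.move_ptp([420,250,300],q)
s=bot.camera("scene");t=bot.camera("top")
q=pose((450,-150,350),0);bot.move_ptp([450,-150,350],q)
t2=bot.camera("top")
for n,i in(("scene2",s),("top2",t),("top3",t2)):cv2.imwrite(f"pics/{n}.png",i[:,:,::-1])
f=lambda i,y,x,k:cv2.resize(i[y:y+70,x:x+66,::-1],(400,424)if k else None,fx=6,fy=6,interpolation=cv2.INTER_CUBIC)
g=lambda i,x,y:cv2.resize(i[y:y+75,x:x+100,::-1],(400,300),interpolation=cv2.INTER_CUBIC)
cv2.imwrite("pics/fin.png",np.vstack([np.hstack([g(s,150,260),g(s,420,200)]),np.hstack([g(t,320,125),g(t2,120,125)])]))
```

```text
down t42.3 w62.3 ff 0.0 F [-0.   0.7  0.6] tcp [ 387.1 -311.5    1.3]
grip t42.8 w39.2 ff 20.0 F [ 0.  -0.3  1. ] tcp [ 387.3 -311.5    1.6]
lift t43.6 w39.7 ff 20.0 F [-0.5  0.7 -1.1] tcp [ 386.5 -311.1  139. ]
at t45.9 w39.6 ff 20.0 F [-0.2 -0.2  0.4] tcp [ 601.4 -347.2   17.4]
up t47.4 w56.3 ff 0.0 F [-0.4  0.5 -0.2] tcp [ 600.6 -346.8  138.8]
```

View pics/fin.png

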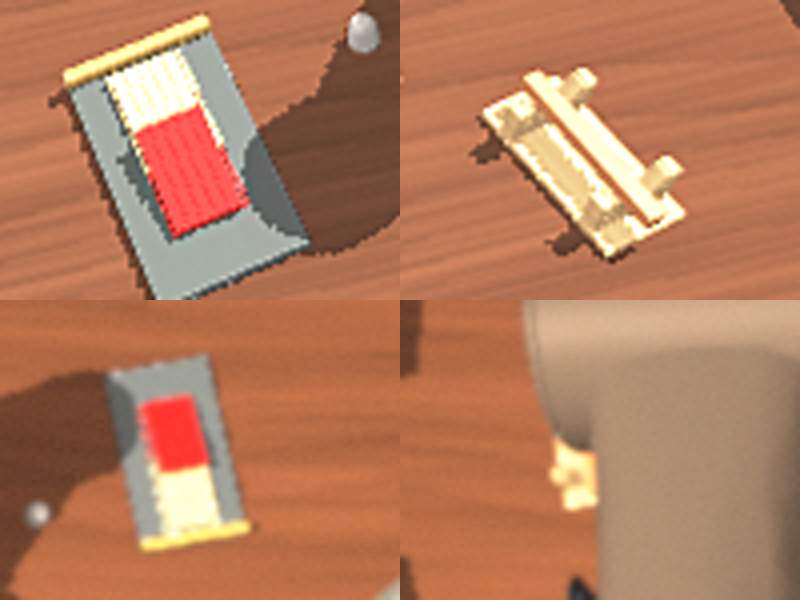

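Red lies over the pale panel in line (crop (190,170)), and its far end is down on the tray. The arm hid the cradle in the top view, so I'll check the mast and measure all the placings.

Run:
```python
from h import *
np.set_printoptions(suppress=True,precision=2)
a,b=cast("scene",(453.75,218.75),26),cast("scene",(483.75,253.75),24);print("mast scene",(a+b)/2,a,b)
q=pose((430,-120,250),0);bot.move_ptp([430,-120,250],q);bot.move_joints([-1.2]+list(bot.read_state()["joint_pos"][1:])) if 0 else None
t=cv2.cvtColor(cv2.imread("pics/top2.png"),4);s=cv2.cvtColor(cv2.imread("pics/scene2.png"),4)
for n,i in(("top",t),("scene",s)):
    H,S,V=cv2.split(cv2.cvtColor(i,cv2.COLOR_RGB2HSV))
    m=(((H<5)|(H>174))&(S>140)&(V>200)).astype(np.uint8)
    print("red",n,meas(n,i,(363,157) if n=="top" else (198,303),14,m))
    m=((S<70)&(V>215)).astype(np.uint8)
    print("pale?",n,meas(n,i,(367,175) if n=="top" else (188,281),16,m))
s1=s;H,S,V=cv2.split(cv2.cvtColor(s1,cv2.COLOR_RGB2HSV))
print("base scene",meas("scene",s1,(291,280),20,((S<60)&(V>150)).astype(np.uint8)))
print("pad scene",meas("scene",s1,(270,281),4))
# whole left side view from top: arm low on the right
q=pose((430,-200,300),0);bot.move_ptp([430,-200,300],q)
t=bot.camera("top");cv2.imwrite("pics/top4.png",t[:,:,::-1])
cv2.imwrite("pics/tc4.png",cv2.resize(t[120:200,130:330,::-1],None,fx=4,fy=4,interpolation=cv2.INTER_CUBIC))
```

```text
mast scene [598.78 329.27] [542.22 318.01] [655.34 340.53]
red top [ 607.01 -347.37   61.32   45.04    0.24  607.6  -348.15]
pale? top [ 545.99 -356.11   50.76   50.1    -1.33  546.61 -356.  ]
red scene [ 598.7  -346.93   72.07   44.63    0.2   600.28 -346.87]
pale? scene [ 542.91 -357.58   45.73   40.49   -1.34  543.26 -357.62]
base scene [ 608.75 -131.86   85.2    56.23    0.94  614.63 -122.34]
pad scene [ 594.13 -124.34  104.73   73.69    0.34  594.04 -124.04]
```

View pics/tc4.png

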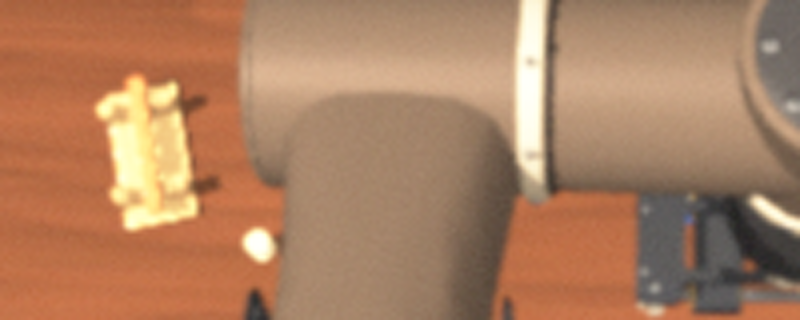

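The mast lies midway between both pairs of prongs: top crop about (137,98) and (150,187), with prong midpoints at 138 and 152. All placings are within tolerance, so I'm handing in.

```bash
python3 -c "
from plant import bot
print(bot.read_state()['t'],bot.close_job())"
```

```text
the job is handed in; nothing more can be done
54.4333 None
```

I placed all five parts and handed the job in at 54 s; the bottle was never approached, and the job returned no verdict, so the result rests on my camera checks (the base and wheel by eye only).

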